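# Red spray nozzle back into its labelled drawer slot

## Robot

A 7-joint arm with a two-finger parallel gripper is mounted at the origin on the work surface. World frame = base frame: x ahead of the robot, y to its left, z up, the work surface at z = 0. Lengths are in mm, angles in rad, forces in N, time in s.
With the tool pointing down it reaches from about 400 to 875 mm from the base axis. Payload 4.4 kg.
Tool frame: the origin (TCP) lies on the mounting face of the last link; the fingertips stand 173 mm ahead of it and the grasp point (between the pads) lies 155 mm ahead of it; z points along the fingers, y is the line along which they close (so a half turn about z gives the same grasp; the last joint's range is limited). The gripper opens to 85 mm and grips with 20 to 120 N. Pads are 22 mm wide; open, the fingers measure 114 mm over their backs; the gripper's body (76 mm by 85 mm) begins 54 mm behind the grasp point. The pads swing forward as they close: fully open they stand 13 mm farther back than shut.
Start: joints at [-1.244, 0.628, 0.038, 1.517, -0.027, 0.996, -0.02], TCP at [248.788, 600.516, 404.713] pointing down, gripper open.
Joint ranges: [-3.06, 3.06], [-0.37, 2.12], [-1.25, 1.32], [0.18, 2.47], [-1.1, 4.24], [0.23, 1.98], [-2.94, 2.94]. Speed limits (rad/s): [2.57, 2.57, 3.14, 3.14, 3.14, 3.14, 3.14].

## Interface

Orientations are given as [roll, pitch, yaw] about the fixed x, y, z axes, in that order (R = Rz(yaw) Ry(pitch) Rx(roll)).
In Python, from cell import * gives the robot as it stands. The module is installed in compiled form; this text tells all that it offers.
- The arm moves only by the tool jog_arm, never from a script. Its argument "steps" is a list of rows, each a list of 7 numbers: the opening, from -1 (shut) to 1 (fully open), so that 0 is half open, then the shift along the tool's x, y, z as a fraction of full scale, then the turn, a rotation vector about the tool's x, y, z as a fraction of full scale. A call has 1 to 10 rows; each row shifts and turns the commanded pose from where the row before left it, along the tool's axes as they then stand; what a row does not reach is not made up. Full scale, the value 1, is 500 mm for a shift and 2 rad for a turn. A row lasts 1/8 s, in which the tool goes at most 62.5 mm and 10.7 degrees, less where a joint would pass 70% of its speed; a pose out of reach is approached as far as the arm can. A call with a number of a shift or a turn outside -1 to 1 is refused whole. A call with a gripper value outside its range is refused whole. The fingers move at their own pace and stop on an object; the grip force is fixed at half the most. Time passes only in rows, so rows that do not move let the fingers close. It gives the time, the measured TCP pose, the force, the opening and the grip force at its end, in the units of the state.
- read_state(): the state, without advancing time (a new reading comes with each control period).
- get_image(name): name is "scene" or "top" or "wrist"; returns a dict with "pixels" (480x640x3 uint8, red, green, blue), "depth" (480x640 float32, mm along the optical axis (not along the pixel's ray), 0 where there is no reading), "vertical_fov" (degrees; the focal length in pixels is half the picture's height over the tangent of half this angle, whatever the lens; pixels are square), "cx", "cy" (the principal point, pixels), "R" (3x3) and "t" (3): a world point X has camera coordinates R X + t. Camera axes: x right, y down, z forward; pixel columns grow to the right and rows downward; lengths in mm; the calibration is good to about 2 mm. A picture is of the moment at which its call begins.
- finish_job(): hands the job in; it is judged then, once.
The state is a dict: "clock": time; "qpos": joint angles; "qd": joint speeds; "tau": joint torques, N m; "eef_pos": TCP position; "tool_rot": TCP orientation; "force": force on the tool from outside, world axes, zero at the start; "torque": the same for the moment, N m; "width": finger opening in mm; "gripper_force": force on a finger pad.
Only numpy, scipy, OpenCV 4.12 (cv2) and the standard library are available. Lean on these libraries where they do the work, as an engineer would, in place of code of your own. Each camera call takes 0.05 s, during which the arm holds its last target. There are 200 camera calls.

## Task

Put the red spray nozzle back into its own slot, the one with the red label, in the open drawer of the crate. Set it down on the slot's floor before letting go, rather than dropping it in, and leave it standing upright. Do not disturb the two glass tumblers.

Things in the scene. Friction and masses are not known exactly. Their poses are not given: they have to be found in the camera images.
- red_nozzle: Red plastic hose nozzle standing on the table, round, 88 mm tall, about 90 g. Foot 44 mm across up to height 22; plain waist 33 mm across from height 26 to 70 (grip here); head 38 mm from 74 to 80, then a cone. Origin: centre of underside, z up its axis. An identical yellow nozzle and a black toe cap (60 mm) stand at least 100 mm away centre to centre; places may be swapped.
- red_slot: Fixed square open-topped slot, 68 mm inside, red floor, flat red label on its robot-side ledge. One of 3 in a row, 88 mm apart, any order (others yellow, black), in a crate's open drawer, walls to 44 mm above table. Origin: centre of underside, 12 mm above table; inner floor 4 mm, rim 32 mm above origin; z up, y along row, x into the crate, whose closed part (110 mm high) starts at x = 90 mm.
- tumbler_a: Clear glass tumbler, empty and upright on the table right of the crate, 72 mm across the rim, 95 mm tall. Origin: centre of its underside. To be left alone.
- tumbler_b: The second clear glass tumbler, alike, left of the drawer. Origin: centre of its underside. To be left alone.
Mind the look-alikes: they are no part of the job. There is more than one size of the red_nozzle; the job needs the middle-sized.

How it is judged:
By the outcome, as a careful person would: the job done as asked, in the order asked, and still so for the second after the job is handed in, with the robot touching nothing.
It also fails if it takes over 35 s, if anything falls off the work surface, if the arm or the gripper's body presses on something with over 40 N, if the wrist force passes 120 N, or if a joint passes its speed limit or range.

## Working session

There is one attempt and no reset: what is moved stays moved. The work goes in short steps, Python scripts to look and compute and a tool call to move; the robot and the scene stay as the last step left them, time stands still between calls to the robot, and variables do not carry over. Pictures are saved under pics/ and viewed, at most 10 in all, crops included, and the job is handed in when it is done.

Besides the shell and the picture viewer there is one more tool, called as name(argument=value, ...) on one line, values as JSON. jog_arm: Moves the arm, as the interface text tells. Shift numbers are shares of 500 mm and turn numbers shares of 2 rad, none past 1 either way. Its arguments: {"type":"object","properties":{"steps":{"type":"array"}},"required":["steps"]}

```bash
mkdir -p pics
cat > h.py <<'E'
from cell import *
import numpy as np, cv2, pickle
def grab(n):
    im=get_image(n); pickle.dump(im,open(f'{n}.pkl','wb'))
    return im
def world(im):
    H,W=im['depth'].shape; f=H/2/np.tan(np.radians(im['vertical_fov']/2))
    v,u=np.mgrid[:H,:W]; d=im['depth']
    c=np.stack([(u-im['cx'])/f*d,(v-im['cy'])/f*d,d],-1)
    return (c-im['t'])@im['R']
def save(n,px): cv2.imwrite('pics/'+n,px[...,::-1])
E
python3 - <<'E'
from h import *
for n in('scene','top'): im=grab(n); save(n+'1.png',im['pixels']); print(n,im['t'],im['R'].round(2).tolist(),im['vertical_fov'],im['cx'],im['cy'])
s=read_state(); print(s)
E
```

```text
scene [-485.75207927 -124.13950272 1297.29979916] [[0.86, 0.51, 0.01], [0.3, -0.48, -0.82], [-0.42, 0.71, -0.57]] 52.92770369137046 306.4945029966029 246.09775035291753
top [  38.51315381  549.34706892 1322.89380496] [[0.02, -1.0, -0.0], [-1.0, -0.02, -0.05], [0.05, 0.0, -1.0]] 50.74182834260364 322.1667539548418 232.7326965799832
{'clock': 0.1, 'qpos': array([-1.24381123,  0.62925243,  0.03843841,  1.51825831, -0.02700124,
        0.99629397, -0.01996299]), 'qd': array([-0.00025029, -0.00250562, -0.00051497, -0.00130328, -0.00160244,
       -0.00026556,  0.00196945]), 'tau': array([ 3.72028502e-03, -5.64527500e+01,  1.23052005e+00, -1.93969792e+01,
        1.12133651e-02,  5.56772415e-03, -1.99354645e-05]), 'eef_pos': array([248.66250598, 600.27513823, 403.88455833]), 'tool_rot': array([-3.13989831e+00,  1.19163678e-05,  2.74884926e+00]), 'force': array([-0.59297239,  0.25477874, -0.21776897]), 'torque': array([ 0.02094277,  0.01891217, -0.02705394]), 'gripper_force': 0.0, 'width': 85.33032567419545}
```

View pics/scene1.png

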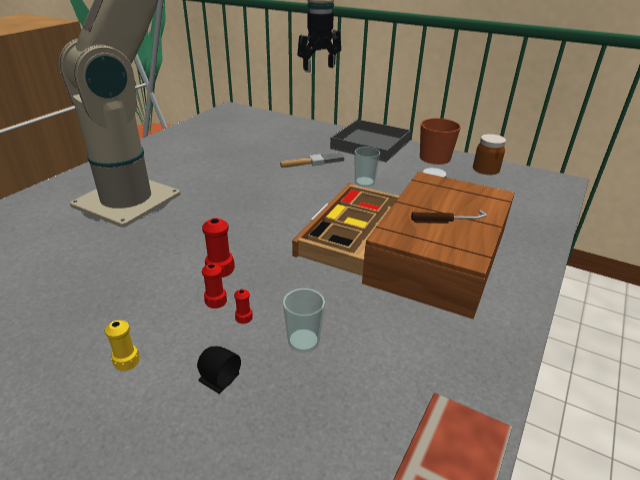

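View pics/top1.png

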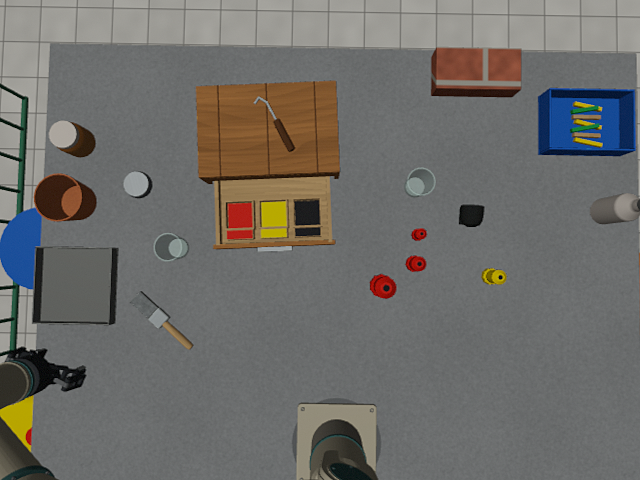

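The scene view shows three red nozzles: large at (217,247), middle at (214,285) and small at (243,306). In the top view they are at (383,286), (416,264) and (419,234). The middle one should be the 88 mm target, with the same height as the yellow one at (494,277). The red slot is at top (240,220), with tumblers at (420,182) and (170,247). I'll check sizes and an enlarged crop.

Run:
```python
from h import *
for n in('top','scene'):
    im=pickle.load(open(n+'.pkl','rb')); w=world(im); p=im['pixels'].astype(int)
    red=((p[...,0]>110)&(p[...,1]<45)&(p[...,2]<45)&(im['depth']>0)).astype(np.uint8)
    N,L,st,_=cv2.connectedComponentsWithStats(red)
    for i in range(1,N):
        if st[i,4]<40: continue
        q=w[L==i]
        print(n,st[i],'z',np.percentile(q[:,2],[2,50,99]).round(),'min',q.min(0).round(),'max',q.max(0).round())
        if q[:,2].max()>40 and n=='top':
            for a,b in((60,200),(76,81),(-5,24)):
                k=q[(q[:,2]>a)&(q[:,2]<b)]
                if len(k)>3: print('  ',a,k[:,:2].mean(0).round(1),(k.max(0)-k.min(0)).round(),len(k))
im=pickle.load(open('top.pkl','rb'));w=world(im)
yl=w[268:286,482:508].reshape(-1,3);print('yellow top z',yl[:,2].max())
for (u,v) in [(216,180),(331,180),(216,246),(333,243),(257,220),(224,220),(240,238),(240,202),(240,220),(273,220),(308,216),(273,238)]: print((u,v),w[v,u].round(1))
p=im['pixels']; a=cv2.resize(p[210:310,350:450],(400,400),interpolation=2); b=cv2.resize(p[170:270,200:350],(600,400),interpolation=2)[:,:400]
save('crop.png',np.hstack([a,b]))
```

```text
top [229 203  23  25 526] z [12. 17. 23.] min [559. 236.  10.] max [624. 296.  25.]
top [412 229  14  12 111] z [10. 62. 70.] min [ 534. -214.    9.] max [ 562. -190.   71.]
   60 [ 549.6 -202.3] [23. 23. 10.] 67
   -5 [ 546.7 -195.3] [29. 19. 14.] 29
top [227 230  25   9 180] z [40. 46. 51.] min [529. 231.  39.] max [551. 294.  54.]
top [406 256  20  16 203] z [15. 83. 92.] min [ 452. -211.    4.] max [ 491. -173.   93.]
   60 [ 472.3 -192.8] [33. 34. 32.] 150
   76 [ 469.5 -189.3] [33. 33.  5.] 28
   -5 [ 471.6 -181.4] [39. 26. 20.] 34
top [370 274  26  25 418] z [ 20. 117. 127.] min [ 384. -132.   -3.] max [443. -79. 130.]
   60 [ 413.9 -106.5] [51. 49. 67.] 318
   -5 [408.9 -83.4] [38. 18. 26.] 10
top [ 26 429   5  16  58] z [-297. -288. -279.] min [-124.  961. -298.] max [ -76.  980. -279.]
scene [343 190  16  12  93] z [42. 45. 48.] min [522. 231.  33.] max [550. 315.  49.]
scene [359 202  20   8  58] z [14. 16. 19.] min [556. 277.  13.] max [606. 298.  19.]
scene [202 218  26  16 268] z [110. 118. 124.] min [ 392. -136.  109.] max [440. -90. 124.]
scene [202 253  32  24 333] z [26. 79. 89.] min [ 390. -215.   17.] max [492. -85.  90.]
scene [204 286  22  17 124] z [17. 24. 36.] min [ 456. -217.   14.] max [ 493. -180.   38.]
scene [234 290  16  10 107] z [59. 63. 67.] min [ 537. -218.   58.] max [ 565. -196.   68.]
scene [235 307  17  13  79] z [13. 18. 28.] min [ 536. -223.   12.] max [ 566. -191.   31.]
yellow top z 1349.622531891352
(216, 180) [678.2 324.2  52.5]
(331, 180) [6.914e+02 2.670e+01 5.000e-01]
(216, 246) [508.1 321.2  44.3]
(333, 243) [520.8  19.6  49.9]
(257, 220) [579.2 220.7  16.2]
(224, 220) [578.1 309.   10.7]
(240, 238) [529.9 260.2  41.7]
(240, 202) [625.5 265.8  22.4]
(240, 220) [578.3 265.3  18.1]
(273, 220) [579.6 178.   20.5]
(308, 216) [591.9  86.1  19.1]
(273, 238) [532.3 177.2  17.7]
```

View pics/crop.png

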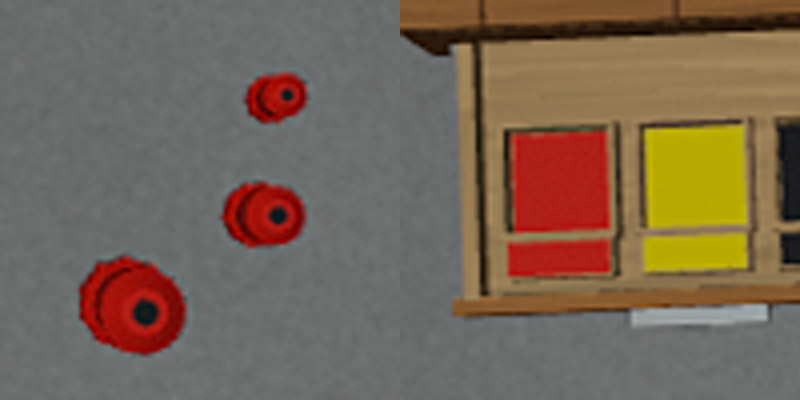

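The middle red nozzle at top (416,264) is about 88 mm tall, and the others measure about 128 and 68 mm. It stands near (472,-195), so it is the target. The crop confirms the three sizes, and the leftmost slot has the red floor and label. The present yaw closes the fingers clear of both neighbours, so I'll move to hover over it.

jog_arm(steps=[[1, -0.08, -0.062, 0, 0, 0, 0], [1, -0.08, -0.062, 0, 0, 0, 0], [1, -0.08, -0.062, 0, 0, 0, 0], [1, -0.08, -0.062, 0, 0, 0, 0], [1, -0.08, -0.062, 0, 0, 0, 0], [1, -0.08, -0.062, 0, 0, 0, 0], [1, -0.08, -0.062, 0, 0, 0, 0], [1, -0.08, -0.062, 0, 0, 0, 0]])

```text
clock: 1.1
eef_pos: [450.0, 247.4, 404.5]
tool_rot: [-3.141, -0.0, 2.749]
force: [0.9, 0.2, -1.2]
width: 85.4
gripper_force: 0.0
```

jog_arm(steps=[[1, -0.042, -0.09, 0, 0, 0, 0], [1, -0.042, -0.09, 0, 0, 0, 0], [1, -0.042, -0.09, 0, 0, 0, 0], [1, -0.042, -0.09, 0, 0, 0, 0], [1, -0.042, -0.09, 0, 0, 0, 0], [1, -0.042, -0.09, 0, 0, 0, 0], [1, -0.042, -0.09, 0, 0, 0, 0], [1, -0.042, -0.09, 0, 0, 0, 0], [1, -0.042, -0.09, 0, 0, 0, 0], [1, 0, 0, 0, 0, 0, 0]])

```text
clock: 2.35
eef_pos: [468.2, -202.0, 404.5]
tool_rot: [-3.139, 0.001, 2.741]
force: [0.1, 0.1, -0.9]
width: 85.5
gripper_force: 0.0
```

Run:
```python
from h import *
im=grab('wrist'); save('w1.png',im['pixels']); s=read_state(); print(s['eef_pos'],s['tool_rot'],s['clock'],s['qpos'].round(2)); print((-im['R'].T@im['t']).round(),im['R'].round(2).tolist())
w=world(im);p=im['pixels'].astype(int)
red=((p[...,0]>90)&(p[...,1]<45)&(p[...,2]<45)&(im['depth']>0)).astype(np.uint8)
N,L,st,c=cv2.connectedComponentsWithStats(red)
for i in range(1,N):
    if st[i,4]<100: continue
    q=w[L==i]; print(st[i],c[i].round(),np.percentile(q[:,2],[2,50,99]).round())
    for a in range(0,130,10):
        k=q[(q[:,2]>=a)&(q[:,2]<a+10)]
        if len(k)>20: print('  ',a,k[:,:2].min(0).round(1),k[:,:2].max(0).round(1),((k.min(0)+k.max(0))/2)[:2].round(1),len(k))
```

```text
[ 468.51824818 -199.28836265  404.28571262] [-3.14110560e+00 -7.66457794e-04  2.74465114e+00] 2.4 [ 0.26  0.43  0.12  1.91 -0.07  0.81  1.59]
[ 393. -170.  373.] [[0.39, 0.92, -0.0], [0.87, -0.37, 0.32], [0.29, -0.13, -0.95]]
[ 365   29  115   97 6957] [426.  77.] [ 30. 117. 124.]
   20 [ 382.9 -139.9] [ 439.6 -105.6] [ 411.2 -122.7] 140
   30 [ 384.1 -138.5] [ 440.2 -101.8] [ 412.1 -120.1] 766
   110 [ 386.8 -135.7] [438.7 -84.2] [ 412.8 -109.9] 3686
   120 [ 394.9 -128.5] [431.1 -92.4] [ 413.  -110.4] 2350
[ 306  166   53   71 2501] [333. 203.] [18. 83. 89.]
   10 [ 450.9 -214.9] [ 484.  -174.6] [ 467.5 -194.7] 73
   20 [ 451.6 -216.2] [ 482.5 -175.5] [ 467.1 -195.8] 457
   30 [ 458.9 -186.6] [ 473.  -179.6] [ 466.  -183.1] 28
   40 [ 459.3 -186.4] [ 471.7 -179.6] [ 465.5 -183. ] 28
   50 [ 459.2 -186.7] [ 467.9 -180.2] [ 463.6 -183.5] 26
   70 [ 453.8 -214.4] [ 490.5 -177.6] [ 472.2 -196. ] 119
   80 [ 453.8 -214. ] [ 490.5 -177.6] [ 472.1 -195.8] 1758
[ 337  252   38   57 1177] [357. 283.] [13. 61. 67.]
   10 [ 532.5 -221.7] [ 557.6 -189.4] [ 545.1 -205.5] 291
   20 [ 536.5 -209.7] [ 548.4 -193.2] [ 542.5 -201.4] 40
   30 [ 539.6 -197.9] [ 548.5 -193.1] [ 544.  -195.5] 34
   40 [ 538.4 -198.8] [ 547.9 -193.2] [ 543.1 -196. ] 38
   50 [ 535.2 -218.7] [ 562.6 -191.8] [ 548.9 -205.3] 70
   60 [ 534.8 -218.9] [ 561.7 -192. ] [ 548.3 -205.4] 692
```

View pics/w1.png

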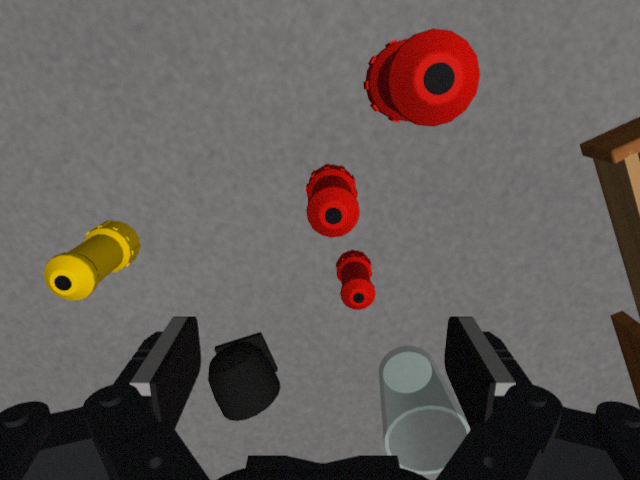

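The wrist view shows the middle red nozzle at (333,215), between the large one at (438,78) and the small one at (357,290). Its top is at 89 mm, its head is 37 mm wide and its centre is (472,-196). I'll descend to it.

jog_arm(steps=[[1, -0.004, 0.009, 0.04, 0, 0, 0], [1, 0, 0, 0.08, 0, 0, 0], [1, 0, 0, 0.08, 0, 0, 0], [1, 0, 0, 0.08, 0, 0, 0], [1, 0, 0, 0.07, 0, 0, 0], [1, 0, 0, 0.04, 0, 0, 0], [1, 0, 0, 0, 0, 0, 0], [1, 0, 0, 0, 0, 0, 0]])

```text
clock: 3.4
eef_pos: [473.0, -193.5, 210.3]
tool_rot: [3.141, 0.001, 2.75]
force: [-0.1, 0.8, -0.6]
width: 85.6
gripper_force: 0.0
```

jog_arm(steps=[[1, 0, -0.005, 0, 0, 0, 0], [-1, 0, 0, 0, 0, 0, 0], [-1, 0, 0, 0, 0, 0, 0], [-1, 0, 0, 0, 0, 0, 0], [-1, 0, 0, 0, 0, 0, 0], [-1, 0, 0, 0, 0, 0, 0], [-1, 0, 0, 0, 0, 0, 0], [-1, 0, 0, 0, 0, 0, 0], [-1, 0, 0, 0, 0, 0, 0]])

```text
clock: 4.53
eef_pos: [471.8, -196.5, 210.2]
tool_rot: [3.141, 0.001, 2.749]
force: [-1.2, 0.3, 6.0]
width: 34.5
gripper_force: 58.8
```

Run:
```python
from h import *
im=grab('wrist'); save('w2.png',im['pixels']); s=read_state(); print(s['eef_pos'],s['width'],s['gripper_force'],s['force'])
```

```text
[ 471.82119496 -196.47236881  210.24194387] 34.51130198263487 58.82603704696521 [-0.73725904  0.44080138  6.07028303]
```

View pics/w2.png

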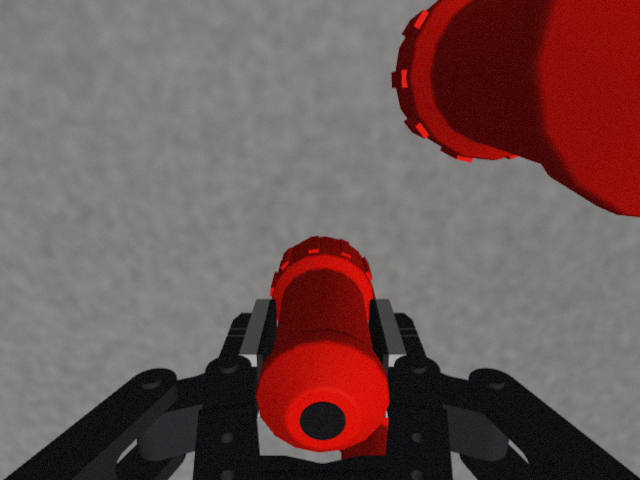

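The nozzle is gripped on its waist, with its head at (322,400) and an opening of 34.5 mm, and it stands upright. I'll lift and carry it to hover over the red slot.

jog_arm(steps=[[-1, 0, 0, -0.03, 0, 0, 0], [-1, 0, 0, -0.06, 0, 0, 0], [-1, 0, 0, -0.08, 0, 0, 0], [-1, 0, 0, -0.08, 0, 0, 0], [-1, 0, 0, -0.08, 0, 0, 0], [-1, 0, 0, -0.06, 0, 0, 0], [-1, 0, 0, 0, 0, 0, 0]])

```text
clock: 5.45
eef_pos: [472.0, -196.7, 407.5]
tool_rot: [3.141, 0.006, 2.749]
force: [0.5, 0.8, -1.6]
width: 34.1
gripper_force: 60.2
```

jog_arm(steps=[[-1, 0.007, 0.05, 0, 0, 0, 0], [-1, 0.014, 0.1, 0, 0, 0, 0], [-1, 0.016, 0.118, 0, 0, 0, 0], [-1, 0.016, 0.118, 0, 0, 0, 0], [-1, 0.016, 0.118, 0, 0, 0, 0], [-1, 0.016, 0.118, 0, 0, 0, 0], [-1, 0.016, 0.118, 0, 0, 0, 0], [-1, 0.016, 0.118, 0, 0, 0, 0], [-1, 0.014, 0.086, 0, 0, 0, 0], [-1, 0, 0, 0, 0, 0, 0]])

```text
clock: 6.7
eef_pos: [590.6, 269.5, 402.6]
tool_rot: [3.141, -0.003, 2.756]
force: [0.5, -0.4, -0.8]
width: 34.0
gripper_force: 60.2
```

Run:
```python
from h import *
im=grab('wrist'); save('w3.png',im['pixels']); s=read_state(); print(s['eef_pos'],s['tool_rot'],s['width'],s['gripper_force'],s['force'])
def redcomp(im,zlo,zhi):
    w=world(im);p=im['pixels'].astype(int)
    m=((p[...,0]>90)&(p[...,1]<60)&(p[...,2]<60)&(w[...,2]>zlo)&(w[...,2]<zhi)).astype(np.uint8)
    N,L,st,c=cv2.connectedComponentsWithStats(m)
    for i in range(1,N):
        if st[i,4]<100: continue
        q=w[L==i]; r=cv2.minAreaRect(q[:,:2].astype(np.float32)); print(st[i],q[:,2].mean().round(),'rect',np.round(r[0],1),np.round(r[1],1),r[2],'pct',np.percentile(q,[1,99],axis=0).round().tolist())
redcomp(im,5,60)
redcomp(pickle.load(open('top.pkl','rb')),5,60)
```

```text
[590.91400495 266.37664573 402.79967218] [-3.13960455e+00 -2.50957104e-03  2.75220081e+00] 34.44702385479695 60.228285246994346 [-0.48109172 -1.11791422 -1.26027217]
[ 240  111   91   64 2526] 45.0 rect [539.9 260.1] [21.4 66.1] 3.515789270401001 pct [[528.0, 228.0, 43.0], [551.0, 292.0, 47.0]]
[ 265  146  101   98 5564] 16.0 rect [592.1 263.2] [63.5 65.8] 3.343553304672241 pct [[561.0, 231.0, 14.0], [623.0, 296.0, 18.0]]
[227 202  25  26 575] 17.0 rect [592.5 267.1] [65.6 62.8] 2.9194729328155518 pct [[560.0, 236.0, 11.0], [624.0, 299.0, 26.0]]
[227 230  25   9 192] 46.0 rect [539.7 262.4] [19.8 63.5] 4.258011341094971 pct [[529.0, 231.0, 40.0], [551.0, 293.0, 51.0]]
[370 274  18  23 109] 31.0 rect [417.6 -95.9] [33.7 57.4] 68.59013366699219 pct [[387.0, -119.0, 8.0], [443.0, -80.0, 53.0]]
```

View pics/w3.png

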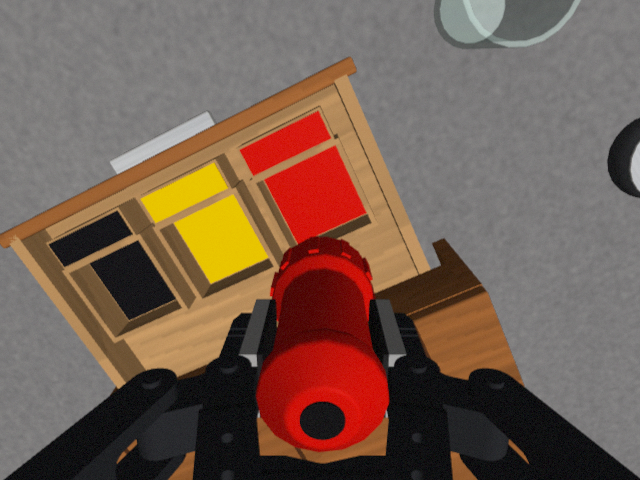

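The wrist view shows the red slot floor centred near (317,195), with its label at (286,142). The nozzle is held as before, and the slot is empty. The slot centre is about (591,264), and touchdown is expected at TCP z of about 226. I'll descend to just above that.

jog_arm(steps=[[-1, -0.002, -0.004, 0.04, 0, 0, 0], [-1, 0, 0, 0.07, 0, 0, 0], [-1, 0, 0, 0.07, 0, 0, 0], [-1, 0, 0, 0.07, 0, 0, 0], [-1, 0, 0, 0.05, 0, 0, 0], [-1, 0, 0, 0.03, 0, 0, 0], [-1, 0, 0, 0, 0, 0, 0], [-1, 0, 0, 0, 0, 0, 0]])

```text
clock: 7.75
eef_pos: [592.5, 262.1, 240.7]
tool_rot: [3.141, 0.001, 2.748]
force: [-0.3, -0.5, -0.8]
width: 34.3
gripper_force: 60.2
```

Run:
```python
from h import *
im=grab('scene'); save('s2.png',cv2.resize(im['pixels'][150:300,270:470],(800,600),interpolation=2)); s=read_state(); print(s['eef_pos'],s['tool_rot'],s['width'],s['force'])
```

```text
[592.53543676 262.35102759 240.94457842] [3.14007772e+00 1.50060610e-03 2.74848322e+00] 33.95463837875273 [ 0.31347701 -0.75777014 -0.94018154]
```

View pics/s2.png

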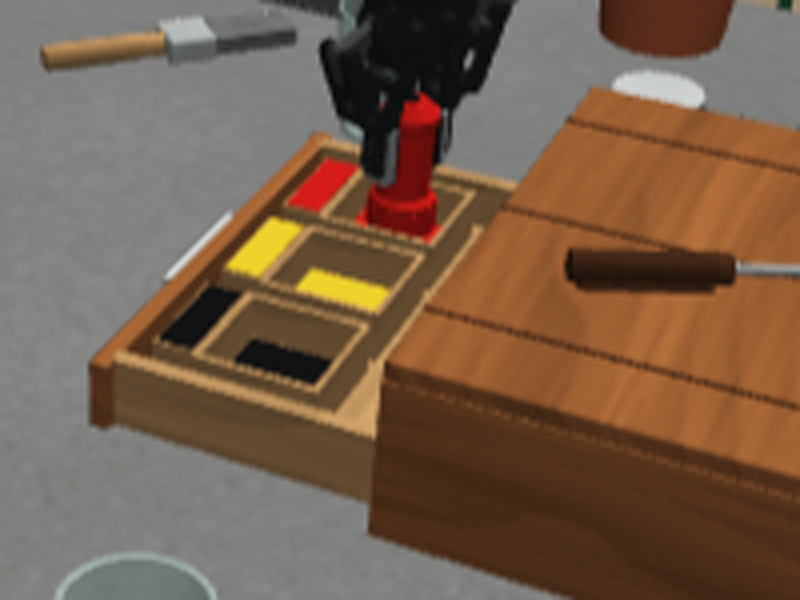

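The nozzle is inside the red slot at crop (400,205), with clear margins all round. I'll lower it gently to contact.

jog_arm(steps=[[-1, 0.004, 0.002, 0.01, 0, 0, 0], [-1, 0, 0, 0.01, 0, 0, 0], [-1, 0, 0, 0.004, 0, 0, 0], [-1, 0, 0, 0, 0, 0, 0], [-1, 0, 0, 0, 0, 0, 0]])

```text
clock: 8.43
eef_pos: [590.6, 264.1, 227.8]
tool_rot: [3.141, 0.0, 2.749]
force: [-0.7, -0.4, -1.5]
width: 34.3
gripper_force: 60.2
```

jog_arm(steps=[[-1, 0, 0, 0.002, 0, 0, 0], [-1, 0, 0, 0, 0, 0, 0]])

```text
clock: 8.68
eef_pos: [590.5, 264.1, 226.7]
tool_rot: [-3.142, -0.0, 2.749]
force: [0.4, 0.2, -1.1]
width: 34.1
gripper_force: 60.2
```

jog_arm(steps=[[-1, 0, 0, 0.002, 0, 0, 0], [-1, 0, 0, 0, 0, 0, 0]])

```text
clock: 8.93
eef_pos: [590.7, 264.2, 226.4]
tool_rot: [3.141, 0.0, 2.749]
force: [-1.1, -0.1, 4.2]
width: 34.0
gripper_force: 60.0
```

The floor contact shows as about 5 N upward at z = 226.4. I'll release slowly and then retreat straight up.

jog_arm(steps=[[0, 0, 0, 0, 0, 0, 0], [0.4, 0, 0, 0, 0, 0, 0], [0.4, 0, 0, 0, 0, 0, 0], [0.8, 0, 0, 0, 0, 0, 0], [0.8, 0, 0, 0, 0, 0, 0], [0.8, 0, 0, 0, 0, 0, 0]])

```text
clock: 9.68
eef_pos: [590.5, 264.1, 225.7]
tool_rot: [3.142, -0.0, 2.749]
force: [0.6, -0.0, 0.4]
width: 77.0
gripper_force: 0.0
```

jog_arm(steps=[[0.8, 0, 0, -0.02, 0, 0, 0], [0.8, 0, 0, -0.05, 0, 0, 0], [0.8, 0, 0, -0.08, 0, 0, 0], [0.8, 0, 0, -0.08, 0, 0, 0], [0.8, 0, 0, -0.08, 0, 0, 0], [0.8, 0, 0, -0.04, 0, 0, 0], [0.8, 0, 0, 0, 0, 0, 0], [0.8, 0, 0, 0, 0, 0, 0]])

```text
clock: 10.68
eef_pos: [590.1, 263.9, 399.9]
tool_rot: [-3.14, -0.001, 2.749]
force: [0.8, -0.2, -1.5]
width: 77.0
gripper_force: 0.0
```

Run:
```python
from h import *
a=grab('scene')['pixels'][130:370,250:490]; b=grab('wrist')['pixels']; s=read_state(); print(s['eef_pos'],s['width'],s['force'],s['clock'])
save('f.png',np.hstack([cv2.resize(a,(400,400)),cv2.resize(b,(400,300))[:300].repeat(1,0) if 0 else cv2.copyMakeBorder(cv2.resize(b,(400,300)),0,100,0,0,0)]))
```

```text
[590.10943354 263.92772659 399.32828209] 76.9151366333767 [ 0.18602227  0.15631441 -0.03556126] 10.775
```

View pics/f.png

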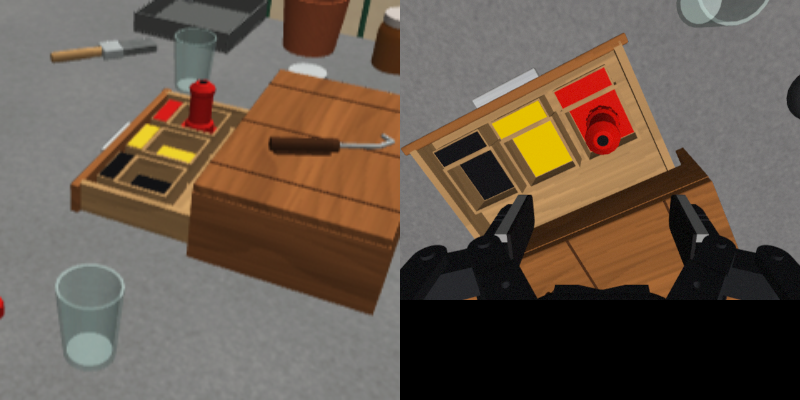

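The nozzle stands upright in the middle of the red slot, at (202,105) in the left panel and (603,130) in the right. Both tumblers are undisturbed and the gripper is clear.

```bash
python3 -c "
from cell import *
print(finish_job())"
```

```text
the job is handed in; nothing more can be done
None
```

The middle-sized red nozzle is standing upright in the red-labelled slot, set down on the slot floor before release; the tumblers were not touched, and the job was handed in at about 11 s.

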